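# Load the capsule-toy dispenser and hold its key pressed home

### The arm

A 6-joint arm with a two-finger parallel gripper is mounted at the origin on the work surface. World frame = base frame: x ahead of the robot, y to its left, z up, the work surface at z = 0. Lengths are in m, angles in degrees, forces in N, time in s.
With the tool pointing down it reaches from about 0.25 to 0.775 m from the base axis. Payload 4 kg.
Tool frame: the origin (TCP) lies at the centre of the arm's flange, where the gripper is bolted on; the fingertips stand 199 mm ahead of it and the grasp point (between the pads) lies 180 mm ahead of it; z points along the fingers, y is the line along which they close (so a half turn about z gives the same grasp; the last joint's range is limited). The gripper opens to 94 mm and grips with 3 to 60 N. Pads are 16 mm wide; open, the fingers measure 119 mm over their backs; the gripper's body (75 mm by 177 mm) begins 78 mm behind the grasp point.
Start: joints at [-69.849, 4.996, 78.535, -0, 96.463, -5.907], TCP at [0.242, -0.494, 0.405] pointing down, gripper open.
Joint ranges: [-177.83, 177.83], [-43.37, 116.18], [15.69, 146.23], [-61.86, 241.86], [9.47, 152.12], [-147.06, 147.06]. Speed limits (degrees/s): [159.86, 159.86, 180, 180, 180, 180].

### API

Orientations are given as [roll, pitch, yaw] about the fixed x, y, z axes, in that order (R = Rz(yaw) Ry(pitch) Rx(roll)).
In Python, from cell import robot gives the robot as it stands. The module is installed in compiled form; this text tells all that it offers.
- The arm moves only by the tool servo_tool, never from a script. Its argument "deltas" is a list that holds one entry, the list of rows, each a list of 4 numbers: the shift along the world's x, y, z in mm, then the turn about the world's z in rad. A call has 1 to 12 rows; each row is the pose to reach, as a shift and turn from the pose commanded when the call began; what a row does not reach only later rows make up. A row lasts 1/8 s, in which the tool goes at most 62.5 mm and 10.7 degrees, less where a joint would pass 70% of its speed; a pose out of reach is approached as far as the arm can. A call with a gripper value outside its range is refused whole. "grip" is the closure, from 0 (fully open) to 1 (shut), set as the call begins (left out, the last holds). The fingers move at their own pace and stop on an object; "squeeze" is the grip in N (left out, the last holds). Time passes only in rows, so rows that repeat a pose let the fingers close. It gives the time, the measured TCP pose, the force, the opening and the grip force at its end, in the units of the state.
- robot.get_state(): the state, without advancing time (a new reading comes with each control period).
- robot.read_camera(name): name is "scene" or "top" or "wrist"; returns the picture (480x640x3 uint8, blue, green, red); there is no depth.
- robot.calibration(name): a dict with "fx", "fy", "cx", "cy" (pixels), "k1" (the pictures are not rectified: a ray, as slopes to the right and down, at radius r is drawn at 1 + k1 r^2 times it, then the intrinsics apply), "R" (3x3) and "t" (3): a world point X has camera coordinates R X + t. Camera axes: x right, y down, z forward; pixel columns grow to the right and rows downward; lengths in m; the calibration is good to about 2 mm. A picture is of the moment at which its call begins: read the wrist's pose just before it. calibration takes no time and is no camera call; for the wrist camera it gives the pose at the moment of the call.
- robot.finish_job(): hands the job in; it is judged then, once.
Trained networks look in the newest picture that a camera, given by its name, has taken for a name from the list of things; names that differ only in an ending like _2 or _b are one class to them, and where a whole thing is asked for, a point or a joint stands for the part that bears it (a point fixed in the world has none). Each returns a list of dicts, best first, with "confidence" (0 to 1); they miss things now and then, are a little off and sometimes report something else, mostly with a low value. They report only what shows in the picture. A call takes as long as a camera call. They do not tell look-alikes from the thing itself.
- robot.find_in(camera, target): "rect" ([left, top, right, bottom] in pixels, round what is visible of it).
- robot.spot_point(camera, target): "location" ([column, row] in pixels: a listed point, or the origin of a listed thing).
The state is a dict: "time": time; "qpos": joint angles; "qd": joint speeds; "effort": joint torques, N m; "tcp_pos": TCP position; "orientation": TCP orientation; "wrist_force": force on the tool from outside, world axes, zero at the start; "wrist_torque": the same for the moment, N m; "width": finger opening in m; "finger_force": force on a finger pad.
Only numpy, scipy, OpenCV 4.12 (cv2) and the standard library are available. Lean on these libraries where they do the work, as an engineer would, in place of code of your own. Each camera call takes 0.05 s, during which the arm holds its last target. There are 200 camera calls.

### The job

Load the little capsule-toy dispenser: take the larger white capsule ball from its dish, lower it gently to the bottom of the deep round drum without dropping it in, and let go of it. Then take the steel key out of its wooden stand, turn it until its four splines mesh with the cross-shaped hole of the drive socket, slide it fully home against the spring until its flange is flush on the socket, and finish while still holding it pressed down there. Leave the other things on the shelf where they are.

Things in the scene. Friction and masses are not known exactly. Their poses are not given: they have to be found in the camera images.
- capsule: the larger capsule: a smooth white hard-plastic ball 50 mm in diameter with a thin grey seam round it, about 45 g (30 to 65 g). Origin at the ball's centre; its orientation means nothing. It starts lying loose in a small round white dish (ring, 48 mm outside, 8 mm high), centre about 29 mm above the shelf.
- dish: the round white dish the capsule lies in: a fixed ring 48 mm outside, 28 mm inside, 8 mm high; origin at the centre of its underside. It and the key's stand may be on either side of the dispenser.
- drum_in (a point): centre of the inner floor of the dispenser's open round drum (white plastic, fixed, upright). Inside diameter 132 mm, wall 4 mm, floor 16 mm above the shelf, rim 56 mm above the inner floor. A resting capsule has its centre 25 mm above this floor, and may roll to the wall.
- key: the solid steel key, about 140 g (110 to 185 g), upright, loose in the stand, flange on the stand's top 40 mm above the shelf. Origin at the centre of the flange's underside, z up along its axis. Flange: disc 48 mm across, z 0 to 5 mm. Grip bar above it, splined stem below it. The stem, not the bar, repeats every quarter turn.
- key_grip (a point): a point on the key's axis in its flat upright grip bar, 28 mm above the flange's underside; axes as the key's. The bar is 44 mm long along the key's x, 14 mm thick along y, from z 5 to 41 mm of the key: pinch it across its thickness.
- key_tip (a point): foot of the key's stem, 28 mm below the flange's underside; axes as the key's. From the flange down: cross of four splines along the key's x and y, 30 mm tip to tip, 7 mm thick, to 13 mm below the flange; lead-in 27 mm tip to tip, 5 mm thick, to 18 mm; round pilot pin 12 mm in diameter, chamfered at its foot, to 28 mm.
- stand: the key's stand: a fixed wooden block 66 x 66 x 40 mm with a vertical 36 x 36 mm square hole right through it, parallel to its sides; origin at the centre of its underside, at shelf height. The key lifts straight out (30 mm).
- socket: the drive socket: fixed square aluminium block 48 x 48 mm on the dispenser beside the drum. Origin at the centre of its top face, 60 mm above the shelf, z up. In the top a cross-shaped hole, slots along the block's x and y (parallel to its sides), 10 mm wide, 36 mm end to end, 30 mm deep. It does not turn; its yaw is set afresh at each start and is not the dispenser's.
- socket_mouth (a point): the same point as the socket's origin. The key's pilot pin enters the middle of the cross at any yaw; the splines enter only when lined up with the slots (every quarter turn, within about 6 degrees), otherwise they rest on the block's top with the flange 18 mm above it.
- plunger (a joint): spring plunger down in the socket's hole, in m downwards: 0 when free (top 16 mm below the socket's top face). The key's pilot touches it when the flange is 12 mm above the socket and has it at about 0.012 when the flange is flush. It pushes back with 2.5 N at first, 8.5 N when flush, and lifts the key again if that is not held down.
- phone_stand: bystander: aluminium phone stand, foot 90 x 75 mm, 100 mm high, loose; origin at the centre of its underside
- puck: bystander: round white smartwatch puck, 56 mm in diameter, 9 mm high, loose; origin at the centre of its underside
- earbud_case: bystander: black earbud case 48 x 62 x 26 mm, loose; origin at the centre of its underside
- tin: bystander: round lidded steel tin, 75 mm in diameter, 60 mm high, loose; origin at the centre of its underside
- whistle: bystander: yellow plastic whistle, about 46 x 18 x 22 mm, loose; origin at its underside, below its round chamber
- small_capsule: bystander: smaller white capsule ball, 32 mm in diameter, lying in its own small dish; origin at its centre. It is not to be loaded.
- dispenser: the fixed dispenser that carries drum and socket: white base plate 150 x 245 x 12 mm; origin at shelf level midway between drum and socket, z up, the drum's axis 60 mm along its +y and the socket's 60 mm along its -y
Not all that is in view belongs to the job. Leave any blue or orange look-alike of the capsule alone.

How it is judged (in metres and radians):
On the way:
1. the capsule lies at the bottom of the drum, let go, while the key is still in its stand (horizontal distance between capsule and drum_in below 0.048 m and z of capsule in the frame of drum_in between 0.015 and 0.036 m and contact force between the fingers and capsule below 0.05 N and horizontal distance between key and stand below 0.02 m and height (world z) of key below 0.05 m), for 0.2 s.
At the end, for the whole second after the job is handed in: Capsule on the drum's floor (centre under 36 mm above it); key upright (0.06 rad), within 3 mm of the socket's centre, flange within 2 mm of its top, plunger in by over 10 mm, key still and gripped or pressed by the fingers (over 1.5 N) (horizontal distance between capsule and drum_in below 0.048 m and z of capsule in the frame of drum_in between 0.015 and 0.036 m and horizontal distance between key and socket below 0.003 m and z of key in the frame of socket below 0.002 m and angle between the z axis of key and the z axis of socket, either way round below 0.06 rad and value of joint plunger above 0.01 m and contact force between the fingers and key above 1.5 N and linear speed of key below 0.02 m/s); the arm keeps its last pose, push and grip.
It fails at once if the capsule is dropped into the drum (moves faster than 0.65 m/s inside it, a fall of about 20 mm) (horizontal distance between capsule and drum_in below 0.048 m and z of capsule in the frame of drum_in below 0.09 m and linear speed of capsule above 0.65 m/s).
It fails at once if the capsule is pressed against the dispenser with more than 20 N (contact force between capsule and dispenser above 20 N).
It fails at once if a bystander is moved more than 30 mm (distance of any of phone_stand, puck, earbud_case, tin, whistle, small_capsule from where it was at the start of the episode above 0.03 m).
It also fails if it takes over 61 s, if anything falls off the work surface, if the arm or the gripper's body presses on something with over 40 N, if the wrist force passes 120 N, or if a joint passes its speed limit or range.

## Working session

There is one attempt and no reset: what is moved stays moved. The work goes in short steps, Python scripts to look and compute and a tool call to move; the robot and the scene stay as the last step left them, time stands still between calls to the robot, and variables do not carry over. Pictures are saved under pics/ and viewed, at most 10 in all, crops included, and the job is handed in when it is done.

Besides the shell and the picture viewer there is one more tool, called after "Emit:" by a JSON object that holds its "method" and its "body", one argument or row to a line. servo_tool: Moves the arm, as the interface text tells. Its arguments: {"type":"object","properties":{"deltas":{"type":"array"},"grip":{"type":"number"},"squeeze":{"type":"number"}},"required":["deltas"]}

```bash
mkdir -p pics; cat > h.py <<'E'
import numpy as np, cv2
from cell import robot
def ray(cam,px,c=None):
    c=c or robot.calibration(cam)
    d=np.array([(px[0]-c['cx'])/c['fx'],(px[1]-c['cy'])/c['fy']]); u=d.copy()
    for _ in range(20): u=d/(1+c['k1']*(u@u))
    R=np.array(c['R']);t=np.array(c['t'])
    return -R.T@t, R.T@np.array([u[0],u[1],1.])
def at_z(cam,px,z,c=None):
    o,d=ray(cam,px,c); return o+d*(z-o[2])/d[2]
def proj(cam,X,c=None):
    c=c or robot.calibration(cam)
    p=np.array(c['R'])@np.array(X)+np.array(c['t']); u=p[:2]/p[2]; u=u*(1+c['k1']*(u@u))
    return np.array([u[0]*c['fx']+c['cx'],u[1]*c['fy']+c['cy']])
E
python3 - <<'E'
from h import *
for n in ['scene','top']:
    im=robot.read_camera(n); cv2.imwrite(f'pics/{n}0.png',im)
    c=robot.calibration(n); print(n,c['fx'],c['k1'],-np.array(c['R']).T@np.array(c['t']))
    for t,z in [('capsule',.029),('key_grip',.068),('socket_mouth',.06),('drum_in',.016),('stand',0),('dish',0),('dispenser',0),('small_capsule',.02)]:
        for r in robot.spot_point(n,t)[:3]: print(t,np.round(r['location'],1),round(r['confidence'],2),np.round(at_z(n,r['location'],z),4))
s=robot.get_state();print(s['time'],s['tcp_pos'],s['orientation'])
E
```

```text
scene 514.0677181310909 -0.04717339286171127 [ 1.44385494 -0.28498144  0.63471464]
capsule [212.6 238.6] 0.9 [ 0.4504 -0.2532  0.029 ]
capsule [193.8 221.6] 0.72 [ 0.3634 -0.2893  0.029 ]
capsule [164.  243.7] 0.6 [ 0.4458 -0.3589  0.029 ]
key_grip [457.5 201.7] 0.84 [0.4878 0.3224 0.068 ]
drum_in [341.3 258.1] 0.59 [0.5756 0.008  0.016 ]
stand [455.1 225.3] 0.96 [0.4843 0.3293 0.    ]
stand [453.1 220.8] 0.43 [0.463  0.3351 0.    ]
stand [249.6 324.5] 0.33 [ 0.7205 -0.213   0.    ]
dish [167.7 254.5] 0.62 [ 0.446  -0.3549  0.    ]
dispenser [315.5 257.6] 0.88 [ 0.5374 -0.039   0.    ]
dispenser [258.2 226.5] 0.67 [ 0.3737 -0.1393  0.    ]
small_capsule [248.3 329.2] 0.62 [ 0.7551 -0.2193  0.02  ]
top 566.4120178941197 0.006812887628389749 [ 0.32717171 -0.04738221  1.2263522 ]
capsule [473.7 294.9] 0.82 [ 0.4436 -0.3542  0.029 ]
capsule [518.9 274.3] 0.8 [ 0.4862 -0.453   0.029 ]
capsule [442.6 330.7] 0.63 [ 0.3699 -0.2845  0.029 ]
key_grip [145.5 275.4] 0.86 [0.4888 0.3284 0.068 ]
socket_mouth [356.5 256.3] 0.55 [ 0.5242 -0.1071  0.06  ]
drum_in [304.3 235. ] 0.59 [0.5803 0.0035 0.016 ]
drum_in [267.7 151.7] 0.35 [0.7729 0.0851 0.016 ]
stand [158.2 278.8] 0.58 [0.4905 0.3225 0.    ]
dish [355.  256.7] 0.59 [ 0.5335 -0.1068  0.    ]
dish [473.4 295.5] 0.42 [ 0.4452 -0.3609  0.    ]
dispenser [325.9 250.7] 0.57 [ 0.5477 -0.0431  0.    ]
small_capsule [396.2 157.3] 0.62 [ 0.7544 -0.2031  0.02  ]
0.9 [ 0.24160103 -0.49408691  0.40470294] [ 1.79995574e+02 -9.54134975e-04  2.60576905e+01]
```

View pics/top0.png

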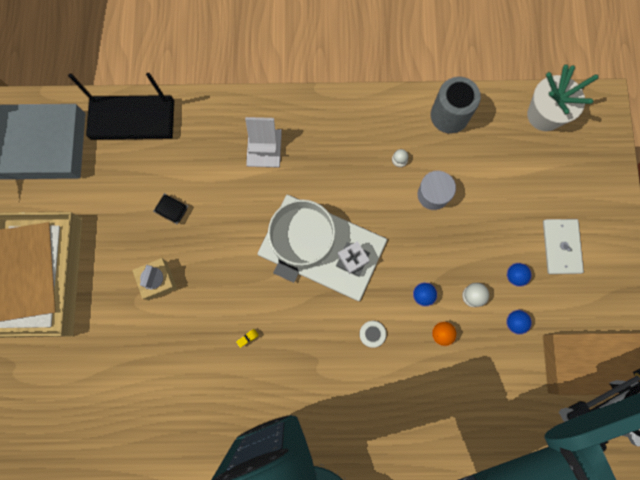

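View pics/scene0.png

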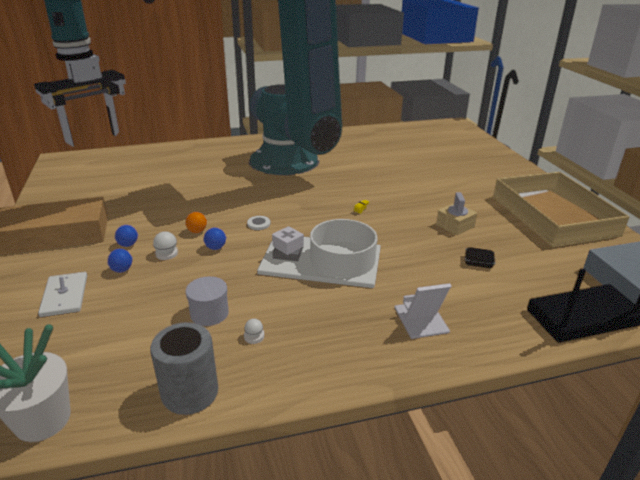

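The thing I want, and what could be confused with it (pixels in the top view):
- **White ball in a dish, (476,295):** this is the larger white capsule and my choice.
- **Blue balls:** (425,294), (519,274) and (519,322).
- **Orange ball:** (444,333).
- **Small white ball:** (401,157), the one not to be loaded.
- **Empty puck or ring:** (372,334).

The key in its stand is at (152,278), the drum at (303,234) and the socket at (354,257). I'll move above the white ball and check it in a close crop.

Emit:
{"method": "servo_tool", "body": {
  "deltas": [
    [[30,20,0,0.18],[60,40,0,0.36],[90,60,0,0.54],[120,80,-20,0.72],[150,100,-40,0.9],[175,120,-50,1.08],[195,135,-65,1.25],[202,138,-75,1.29],[202,138,-75,1.29]]
  ],
  "grip": 0.1,
  "squeeze": 10
}}

```text
time: 2.02
tcp_pos: [0.4435, -0.3561, 0.3286]
orientation: [-179.9, -0.1, 99.9]
wrist_force: [-0.6, -0.0, -0.0]
width: 0.0849
finger_force: 0.0
```

```bash
python3 - <<'E'
from h import *
s=robot.get_state();print(s['time'],s['tcp_pos'],s['orientation'],s['width'],s['wrist_force'])
c=robot.calibration('wrist'); im=robot.read_camera('wrist'); cv2.imwrite('pics/w1.png',im)
print(-np.array(c['R']).T@np.array(c['t']))
for t,z in [('capsule',.029),('dish',0)]:
    for r in robot.spot_point('wrist',t)[:3]: print(t,np.round(r['location'],1),round(r['confidence'],2),np.round(at_z('wrist',r['location'],z,c),4))
    for r in robot.find_in('wrist',t)[:3]: print(t,np.round(r['rect'],1),round(r['confidence'],2))
E
```

```text
2.025 [ 0.44350051 -0.35610558  0.32864607] [-1.79910634e+02 -8.05522796e-02  9.98920659e+01] 0.08487692374091227 [-0.560197   -0.01477569 -0.01133546]
[ 0.4299875  -0.27486503  0.30798092]
capsule [319.9 239.2] 0.97 [ 0.4476 -0.3591  0.029 ]
capsule [230.3 135.2] 0.94 [ 0.365  -0.2883  0.029 ]
capsule [342.9 104.3] 0.92 [ 0.4463 -0.2515  0.029 ]
capsule [288.4 210.6 349.3 266.8] 0.85
capsule [197.1  97.7 264.4 165.5] 0.83
capsule [225.  290.5 266.6 339.7] 0.77
dish [577.6 193.7] 0.69 [ 0.6737 -0.2851  0.    ]
dish [295.1 201.4 331.6 216.8] 0.75
dish [542.3 152.6 639.5 252.2] 0.36
```

View pics/w1.png

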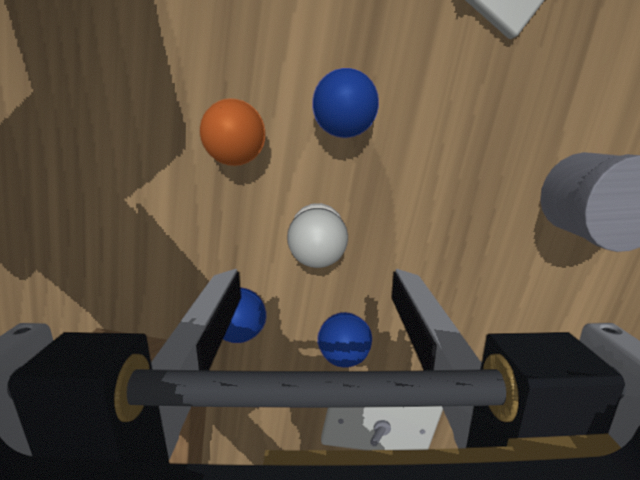

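The wrist view shows the white ball with its seam in the dish at (318,238). The blue and orange balls are clear of the fingers. I'll go down and grip.

Emit:
{"method": "servo_tool", "body": {
  "deltas": [
    [[2,-3,-40,0],[3,-3,-80,0],[3,-3,-105,0],[3,-3,-118,0],[3,-3,-118,0]]
  ]
}}

```text
time: 2.9
tcp_pos: [0.4463, -0.3593, 0.2114]
orientation: [-180.0, -0.0, 99.9]
wrist_force: [0.1, -0.1, 0.7]
width: 0.0844
finger_force: 0.0
```

Emit:
{"method": "servo_tool", "body": {
  "deltas": [
    [[0,0,0,0],[0,0,0,0],[0,0,0,0],[0,0,0,0],[0,0,0,0],[0,0,0,0]]
  ],
  "grip": 1,
  "squeeze": 10
}}

```text
time: 3.65
tcp_pos: [0.4459, -0.3595, 0.2122]
orientation: [-179.9, 0.0, 100.0]
wrist_force: [-5.7, -1.1, 4.3]
width: 0.0492
finger_force: 10.0
```

Emit:
{"method": "servo_tool", "body": {
  "deltas": [
    [[0,0,30,0],[0,0,70,0],[15,20,110,0],[40,60,150,0],[75,120,170,0],[105,180,170,0],[125,230,170,0],[129,255,170,0],[129,260,170,0],[129,260,170,0]]
  ]
}}

```text
time: 4.9
tcp_pos: [0.5756, -0.0993, 0.3814]
orientation: [180.0, 0.0, 100.0]
wrist_force: [0.4, -0.5, -0.9]
width: 0.0494
finger_force: 10.0
```

```bash
python3 - <<'E'
from h import *
s=robot.get_state();print(s['time'],s['tcp_pos'],s['orientation'],s['width'],s['wrist_force'],s['finger_force'])
c=robot.calibration('wrist'); im=robot.read_camera('wrist'); cv2.imwrite('pics/w2.png',im)
np.savez('w2.npz',R=c['R'],t=c['t'])
for t,z in [('capsule',.029),('drum_in',.016),('socket_mouth',.06)]:
    for r in robot.spot_point('wrist',t)[:3]: print(t,np.round(r['location'],1),round(r['confidence'],2),np.round(at_z('wrist',r['location'],z,c),4))
E
```

```text
4.9 [ 0.57555475 -0.09933514  0.38144813] [1.79998239e+02 7.39100832e-03 9.99802486e+01] 0.04940253584090278 [ 0.38076843 -0.52287659 -0.90730599] 9.999834895133972
capsule [320.8 296.1] 0.96 [ 0.5955 -0.1797  0.029 ]
capsule [177.2 331.3] 0.69 [ 0.4493 -0.2488  0.029 ]
capsule [105.2 344.2] 0.64 [ 0.3693 -0.2809  0.029 ]
drum_in [337.2 101.9] 0.89 [0.577  0.0115 0.016 ]
socket_mouth [259.8 219.7] 0.96 [ 0.5262 -0.1007  0.06  ]
```

View pics/w2.png

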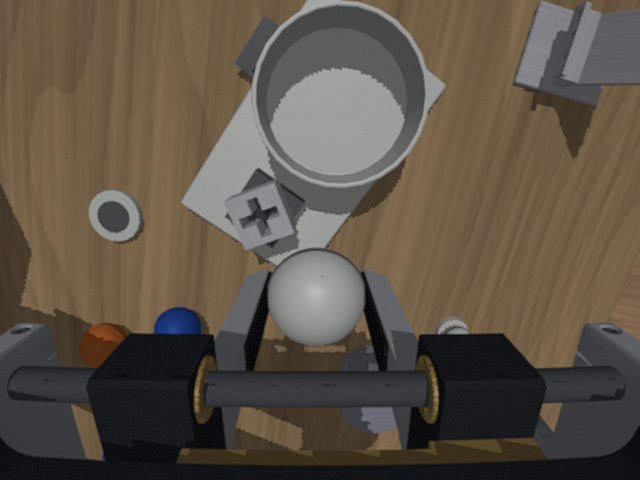

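The capsule is held at (316,298), the drum rim is centred near (340,94) and the socket cross is at (258,215). Next I'll move over the drum and lower in.

Emit:
{"method": "servo_tool", "body": {
  "deltas": [
    [[1,40,0,0],[2,80,0,0],[2,105,-20,0],[2,107,-50,0],[2,107,-80,0],[2,107,-105,0],[2,107,-125,0],[2,107,-138,0],[2,107,-148,0],[2,107,-153,0],[2,107,-155,0],[2,107,-155,0]]
  ]
}}

```text
time: 6.6
tcp_pos: [0.5778, 0.0079, 0.2272]
orientation: [179.9, 0.0, 100.0]
wrist_force: [-0.4, 0.6, -0.4]
width: 0.0492
finger_force: 10.0
```

Emit:
{"method": "servo_tool", "body": {
  "deltas": [
    [[0,0,-1,0],[0,0,-2,0],[0,0,-2,0]]
  ]
}}

```text
time: 6.98
tcp_pos: [0.5777, 0.0079, 0.225]
orientation: [180.0, 0.0, 100.0]
wrist_force: [0.0, 0.0, 0.5]
width: 0.0496
finger_force: 10.0
```

Emit:
{"method": "servo_tool", "body": {
  "deltas": [
    [[0,0,0,0],[0,0,0,0],[0,0,0,0],[0,0,0,0],[0,0,0,0]]
  ],
  "grip": 0.25
}}

```text
time: 7.6
tcp_pos: [0.5776, 0.0079, 0.2247]
orientation: [180.0, -0.0, 100.0]
wrist_force: [-0.0, 0.7, -0.9]
width: 0.0707
finger_force: 0.0
```

Emit:
{"method": "servo_tool", "body": {
  "deltas": [
    [[0,0,10,0],[0,0,40,0],[0,0,80,0],[-5,-30,110,0],[-20,-75,115,0],[-40,-110,110,0],[-42,-113,105,0],[-42,-113,105,0],[-42,-113,105,0]]
  ]
}}

```text
time: 8.72
tcp_pos: [0.536, -0.1042, 0.3299]
orientation: [180.0, -0.0, 100.0]
wrist_force: [0.9, -0.0, 0.7]
width: 0.0704
finger_force: 0.0
```

```bash
python3 - <<'E'
from h import *
s=robot.get_state();print(s['time'],s['tcp_pos'],s['orientation'],s['width'],s['wrist_force'],s['finger_force'])
c=robot.calibration('wrist'); im=robot.read_camera('wrist'); cv2.imwrite('pics/w3.png',im)
np.savez('w3.npz',R=c['R'],t=c['t'],**{k:c[k] for k in ['fx','fy','cx','cy','k1']})
for t,z in [('capsule',.041),('drum_in',.016),('socket_mouth',.06)]:
    for r in robot.spot_point('wrist',t)[:2]: print(t,np.round(r['location'],1),round(r['confidence'],2),np.round(at_z('wrist',r['location'],z,c),4))
robot.read_camera('top')
for t,z in [('capsule',.041),('drum_in',.016),('socket_mouth',.06)]:
    for r in robot.spot_point('top',t)[:3]: print(t,np.round(r['location'],1),round(r['confidence'],2),np.round(at_z('top',r['location'],z),4))
E
```

```text
8.725 [ 0.53603627 -0.10420105  0.32987958] [ 1.79970242e+02 -1.48952059e-02  1.00045748e+02] 0.07043391265882916 [ 0.87571605 -0.03884526  0.65865524] 0.0
capsule [402.4 103.8] 0.72 [0.581  0.0074 0.041 ]
capsule [131.8 231. ] 0.31 [ 0.3896 -0.1237  0.041 ]
socket_mouth [299.8 237.2] 0.8 [ 0.5239 -0.0995  0.06  ]
capsule [301.8 233.7] 0.86 [0.578  0.0078 0.041 ]
capsule [519.4 321.7] 0.86 [ 0.3859 -0.442   0.041 ]
capsule [518.1 273.7] 0.73 [ 0.4859 -0.4474  0.041 ]
drum_in [302.4 237.3] 0.74 [0.5752 0.0077 0.016 ]
socket_mouth [353.9 256.3] 0.47 [ 0.5243 -0.1016  0.06  ]
socket_mouth [256.3 334.4] 0.37 [0.3663 0.1    0.06  ]
```

View pics/w3.png

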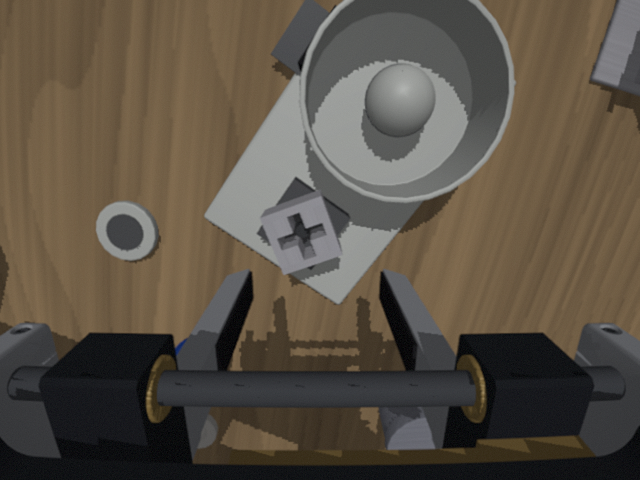

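```bash
cat > rect.py <<'E'
from h import *
from scipy.optimize import minimize
def rectify(im,c,ctr,z,half=.045,mm=.0002):
    n=int(2*half/mm); g=np.arange(n)*mm-half
    X,Y=np.meshgrid(ctr[0]+g,ctr[1]+g)   # col = x, row = y
    P=np.stack([X,Y,np.full_like(X,z)],-1)@np.array(c['R']).T+np.array(c['t'])
    u=P[...,:2]/P[...,2:]; f=1+c['k1']*(u**2).sum(-1,keepdims=True); u=u*f
    return cv2.remap(im,(u[...,0]*c['fx']+c['cx']).astype('f4'),(u[...,1]*c['fy']+c['cy']).astype('f4'),1)
E
python3 - <<'E'
from rect import *
c=dict(np.load('w3.npz')); im=cv2.imread('pics/w3.png'); ctr=(.524,-.101)
r=rectify(im,c,ctr,.06); g=cv2.GaussianBlur(cv2.cvtColor(r,6).astype('f4'),(0,0),3)
gx=cv2.Sobel(g,5,1,0);gy=cv2.Sobel(g,5,0,1)
def seg(a,b,n=60): t=np.linspace(.1,.9,n)[:,None]; return np.array(a)*(1-t)+np.array(b)*t
def outl(v):
    v=[np.array(p) for p in v]; P=[];N=[]
    for a,b in zip(v,v[1:]+v[:1]):
        s=seg(a,b); d=(b-a)/np.linalg.norm(b-a); P.append(s);N.append(np.tile([d[1],-d[0]],(len(s),1)))
    return np.vstack(P),np.vstack(N)
sq=outl([(24,24),(-24,24),(-24,-24),(24,-24)])
cr=outl([(18,5),(5,5),(5,18),(-5,18),(-5,5),(-18,5),(-18,-5),(-5,-5),(-5,-18),(5,-18),(5,-5),(18,-5)])
def score(p,sh,sgn=None):
    a=p[2];R=np.array([[np.cos(a),-np.sin(a)],[np.sin(a),np.cos(a)]])
    q=(sh[0]@R.T+p[:2])/.2+225; n=sh[1]@R.T
    m=lambda G:cv2.remap(G,q[None,:,0].astype('f4'),q[None,:,1].astype('f4'),1)[0]
    v=m(gx)*n[:,0]+m(gy)*n[:,1]
    return np.abs(v).mean() if sgn is None else abs(v.mean())
for nm,f in [('sq',lambda p:score(p,sq)),('cross',lambda p:score(p,cr,1)),('both',lambda p:score(p,sq)+score(p,cr,1))]:
    best=max(((f((x,y,np.radians(a))),x,y,a) for x in range(-6,7,1) for y in range(-6,7,1) for a in range(0,90,4)))
    o=minimize(lambda p:-f(p),[best[1],best[2],np.radians(best[3])],method='Nelder-Mead',options=dict(initial_simplex=[[best[1],best[2],np.radians(best[3])],[best[1]+1,best[2],np.radians(best[3])],[best[1],best[2]+1,np.radians(best[3])],[best[1],best[2],np.radians(best[3]+4)]]))
    print(nm,best,-o.fun,ctr[0]+o.x[0]/1e3,ctr[1]+o.x[1]/1e3,np.degrees(o.x[2]))
p=o.x;a=p[2];R=np.array([[np.cos(a),-np.sin(a)],[np.sin(a),np.cos(a)]])
for sh in (sq,cr):
    for q in (sh[0]@R.T+p[:2])/.2+225: cv2.circle(r,tuple(int(v) for v in np.round(q)),0,(0,0,255),-1)
cv2.imwrite('pics/sock.png',r)
E
```

```text
sq (np.float64(31.728606089317022), 1, 2, 28) 34.72225742342519 0.524841009869837 -0.09869045725646915 29.576324458204063
cross (np.float64(44.15227584873464), 1, 2, 32) 48.376454124909095 0.5249667871735859 -0.0987356174738317 30.156361534266047
both (np.float64(74.58336254093722), 1, 2, 28) 82.86596059094214 0.5249153183569932 -0.09871238742283424 29.95210208860576
```

View pics/sock.png

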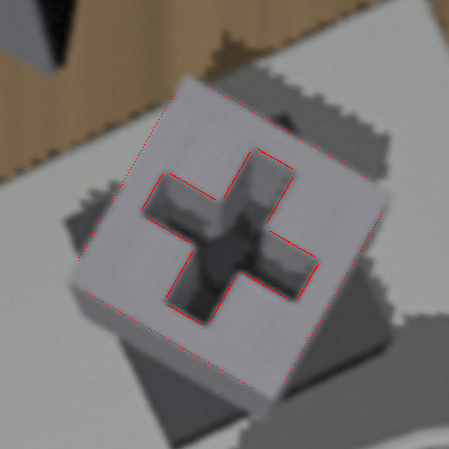

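The socket fit is good: centre (0.5249, -0.0987), slots at 30.0° mod 90. The capsule rests at the drum's centre, at (400,100) in the previous view. Next is the key.

Emit:
{"method": "servo_tool", "body": {
  "deltas": [
    [[0,40,20,0],[0,90,40,0],[0,150,40,0],[-10,210,40,0],[-20,270,40,0],[-30,330,40,0],[-40,380,40,0],[-46,415,40,0],[-46,425,40,0],[-46,425,40,0],[-46,425,40,0]]
  ],
  "grip": 0.15
}}

```text
time: 10.5
tcp_pos: [0.4901, 0.3187, 0.3697]
orientation: [180.0, 0.0, 99.9]
wrist_force: [-0.0, 0.9, 0.4]
width: 0.0803
finger_force: 0.0
```

```bash
python3 - <<'E'
from rect import *
s=robot.get_state();print(s['time'],s['tcp_pos'],s['orientation'],s['width'],s['wrist_force'],s['qpos'])
c=robot.calibration('wrist'); im=robot.read_camera('wrist'); cv2.imwrite('pics/w4.png',im)
np.savez('w4.npz',**{k:c[k] for k in ['R','t','fx','fy','cx','cy','k1']})
for t,z in [('key_grip',.068),('stand',.0),('key',.04)]:
    for r in robot.spot_point('wrist',t)[:2]: print(t,np.round(r['location'],1),round(r['confidence'],2),np.round(at_z('wrist',r['location'],z,c),4))
k=(.488,.326)
a=rectify(im,c,k,.081,.045,.00025);b=rectify(im,c,k,.045,.045,.00025)
cv2.imwrite('pics/key.png',np.hstack([a,b]))
E
```

```text
10.5 [0.49009025 0.31868712 0.3697075 ] [1.79996615e+02 3.77047635e-02 9.98745404e+01] 0.08027892469874029 [-0.04032492  0.93970047  0.36140587] [ 2.74879991e+01  9.92578272e+00  7.69983836e+01 -3.70149115e-02
  9.30840163e+01  1.76114687e+01]
key_grip [311.7 226.5] 0.81 [0.4863 0.3242 0.068 ]
key [311.2 218. ] 0.84 [0.4855 0.3245 0.04  ]
```

View pics/key.png

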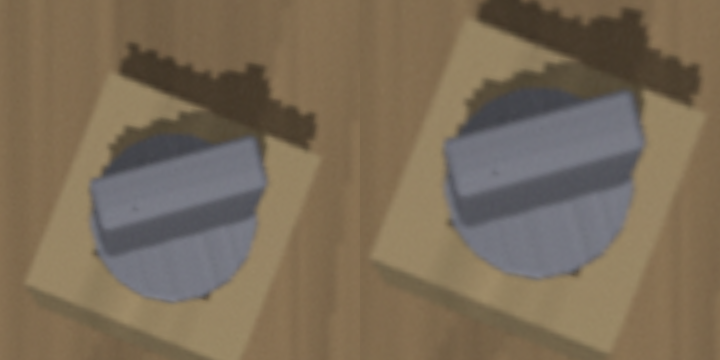

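```bash
python3 - <<'E'
from rect import *
c=dict(np.load('w4.npz')); im=cv2.imread('pics/w4.png'); k=(.488,.326)
r=rectify(im,c,k,.081); g=cv2.GaussianBlur(cv2.cvtColor(r,6).astype('f4'),(0,0),2.5)
gx=cv2.Sobel(g,5,1,0);gy=cv2.Sobel(g,5,0,1)
def f(p):
    x,y,a,L,T=p; t=np.linspace(-.85,.85,60); tot=0
    R=np.array([[np.cos(a),-np.sin(a)],[np.sin(a),np.cos(a)]])
    for n,P in [((0,1),np.c_[t*L/2,t*0+T/2]),((0,-1),np.c_[t*L/2,t*0-T/2]),((1,0),np.c_[t*0+L/2,t*T/2]),((-1,0),np.c_[t*0-L/2,t*T/2])]:
        q=(P@R.T+[x,y])/.2+225; n=R@np.array(n)
        m=lambda G:cv2.remap(G,q[None,:,0].astype('f4'),q[None,:,1].astype('f4'),1)[0]
        tot+=min(abs((m(gx)*n[0]+m(gy)*n[1]).mean()),60)
    return -tot
for T0 in [(44,14),(42,12.5)]:
    x0=np.array([0,1,np.radians(-15.7),*T0]); S=np.vstack([x0]+[x0+d for d in np.diag([1,1,.05,1.5,1.5])])
    o=minimize(f,x0,method='Nelder-Mead',options=dict(initial_simplex=S,maxiter=2000)); print(o.fun,k[0]+o.x[0]/1e3,k[1]+o.x[1]/1e3,np.degrees(o.x[2]),o.x[3:])
E
```

```text
-111.25975464159596 0.48767180223276296 0.3268685455854003 -15.07183475696826 [45.62815557 12.71570073]
-103.31600894935079 0.4885950842955415 0.326626960236831 -15.16300541913046 [43.73081676 12.72742746]
```

Emit:
{"method": "servo_tool", "body": {
  "deltas": [
    [[-1,4,0,0.18],[-2,8,0,0.36],[-2,8,0,0.54],[-2,8,-20,0.72],[-2,8,-40,0.9],[-2,8,-60,1.08],[-2,8,-80,1.131],[-2,8,-100,1.131],[-2,8,-112,1.131],[-2,8,-119,1.131],[-2,8,-119,1.131],[-2,8,-119,1.131]]
  ]
}}

```text
time: 12.2
tcp_pos: [0.4879, 0.328, 0.2516]
orientation: [179.9, 0.1, 164.8]
wrist_force: [-0.6, -0.1, -0.7]
width: 0.0802
finger_force: 0.0
```

Emit:
{"method": "servo_tool", "body": {
  "deltas": [
    [[0,0,0,0],[0,0,0,0],[0,0,0,0],[0,0,0,0],[0,0,0,0],[0,0,0,0],[0,0,0,0],[0,0,0,0]]
  ],
  "grip": 1,
  "squeeze": 40
}}

```text
time: 13.2
tcp_pos: [0.4876, 0.3278, 0.2506]
orientation: [-180.0, -0.0, 164.8]
wrist_force: [-0.2, -0.6, 0.2]
width: 0.0141
finger_force: 40.0
```

Emit:
{"method": "servo_tool", "body": {
  "deltas": [
    [[0,0,20,0],[0,0,60,0],[0,0,100,0],[0,-20,110,-0.15],[10,-60,110,-0.3],[20,-110,110,-0.45],[25,-165,110,-0.6],[30,-220,110,-0.75],[34,-275,110,-0.782],[37,-330,110,-0.782],[37,-380,110,-0.782],[37,-410,110,-0.782]]
  ]
}}

```text
time: 14.7
tcp_pos: [0.5243, -0.0844, 0.3603]
orientation: [-180.0, -0.0, 119.8]
wrist_force: [-0.1, 0.1, -1.8]
width: 0.0139
finger_force: 40.0
```

Emit:
{"method": "servo_tool", "body": {
  "deltas": [
    [[0,-10,0,0],[0,-17,0,0],[0,-17,0,0],[0,-17,0,0]]
  ]
}}

```text
time: 15.2
tcp_pos: [0.5247, -0.0981, 0.3607]
orientation: [180.0, -0.0, 120.1]
wrist_force: [0.0, 0.5, -1.2]
width: 0.0138
finger_force: 40.0
```

```bash
python3 - <<'E'
from rect import *
s=robot.get_state();print(s['time'],s['tcp_pos'],s['orientation'],s['width'],s['wrist_force'],s['finger_force'])
c=robot.calibration('wrist'); im=robot.read_camera('wrist'); cv2.imwrite('pics/w5.png',im)
np.savez('w5.npz',**{k:c[k] for k in ['R','t','fx','fy','cx','cy','k1']})
x,y,z=s['tcp_pos']
for t,d in [('key_grip',0),('key',-.03),('key_tip',-.058),('socket_mouth',.06-(z-.18))]:
    for r in robot.spot_point('wrist',t)[:1]: print(t,np.round(r['location'],1),round(r['confidence'],2),np.round(at_z('wrist',r['location'],z-.18+d,c),4))
cv2.imwrite('pics/w5c.png',im[150:450,140:500])
E
```

```text
15.2 [ 0.52468865 -0.09809155  0.36072406] [ 1.79977798e+02 -1.66779307e-02  1.20052687e+02] 0.013770059981306862 [ 0.04311179  0.4625126  -1.16634229] 39.99962031841278
key_grip [313.6 299.4] 0.97 [ 0.5238 -0.0973  0.1807]
key [316.2 276.5] 0.89 [ 0.5252 -0.097   0.1507]
key_tip [365.6 183.1] 0.75 [ 0.5265 -0.0379  0.1227]
socket_mouth [315.8 238.5] 0.68 [ 0.5274 -0.1012  0.06  ]
```

View pics/w5.png

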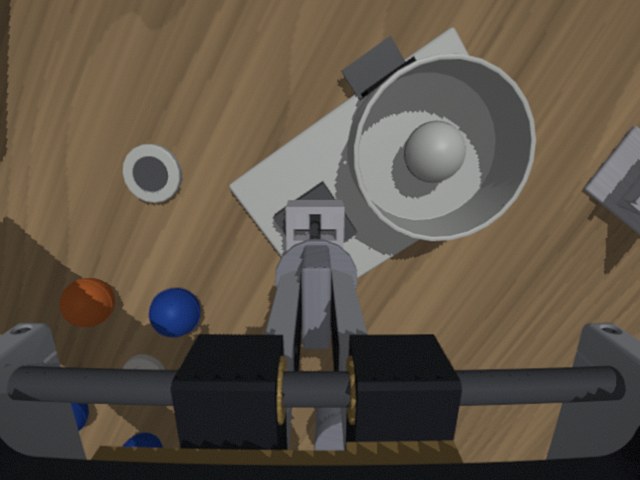

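The key is held upright. Its flange spans columns 275–356, and the socket face behind it spans 286–344 with the slot at column 315, so the yaw and sideways alignment look right. I'll check the fore-aft offset numerically.

```bash
python3 - <<'E'
from rect import *
from scipy.optimize import least_squares
c={k:v for k,v in np.load('w5.npz').items()}; im=cv2.imread('pics/w5.png')
g=cv2.GaussianBlur(cv2.cvtColor(im,6).astype('f4'),(0,0),1.0)
tcp=np.array([.52469,-.09809]); zt=.36072; yaw=np.radians(30)
# flange outer edge: radial search around predicted bottom/top rim front arc
u=np.array([np.cos(yaw),np.sin(yaw)]); v=np.array([-np.sin(yaw),np.cos(yaw)])  # u: closing, v: to camera
def circ(p,z,th): return np.array([proj('wrist',[*(p+.024*(np.cos(t)*u+np.sin(t)*v)),z],c) for t in th])
th=np.radians(np.r_[np.arange(35,70,5),np.arange(110,150,5)])
def edge(d0):
    P=circ(tcp,d0,th); Pc=proj('wrist',[*tcp,d0],c); out=[]
    for q in P:
        n=(q-Pc)/np.linalg.norm(q-Pc); t=np.arange(-6,10,.25); pts=q+t[:,None]*n
        pr=cv2.remap(g,pts[None,:,0].astype('f4'),pts[None,:,1].astype('f4'),1)[0]; d=np.abs(np.gradient(pr)); out.append(t[d.argmax()])
    return P,np.array(out)
for z,n in [(zt-.2056,'top'),(zt-.2106,'bot')]:
    P,o=edge(z); Pc=proj('wrist',[*tcp,z],c); obs=P+o[:,None]*(P-Pc)/np.linalg.norm(P-Pc,axis=1)[:,None]
    r=least_squares(lambda p:(np.linalg.norm(obs-proj('wrist',[*(tcp+p[0]*u+p[1]*v),z],c),axis=1)-np.linalg.norm(circ(tcp+p[0]*u+p[1]*v,z,th)-proj('wrist',[*(tcp+p[0]*u+p[1]*v),z],c),axis=1)),[0,0],loss='soft_l1',x_scale=1e-3)
    print(n,np.round(o,1),'key off u,v mm',r.x*1e3, r.cost)
s=np.array([.5249,-.0987])
for a,b in [(-24,24),(24,24),(-5,18),(5,18)]: print('socket pred',a,b,proj('wrist',[*(s+(a*u+b*v)/1e3),.06],c).round(1))
for col in (296,333): print('rows',col,[(i,round(float(g[i+1,col]-g[i-1,col]))) for i in range(190,290) if abs(g[i+1,col]-g[i-1,col])>12])
for row in (208,215): print('cols',row,[(i,round(float(g[row,i+1]-g[row,i-1]))) for i in range(275,355) if abs(g[row,i+1]-g[row,i-1])>12])
E
```

```text
top [ 2.2  2.2  2.   2.2  8.5  2.8  2.   1.   1.2  1.   1.   7.5  2.2  6.8
 -2.2] key off u,v mm [0.50523182 1.40761689] 19.106121657578367
bot [ 1.2  0.8  0.8  0.5  0.5  0.   3.   6.2 -1.2 -0.8 -1.  -1.   5.   0.2
 -3.2] key off u,v mm [0.58477317 0.08803969] 14.919286246676215
socket pred -24 24 [285.2 206.3]
socket pred 24 24 [344.2 206.3]
socket pred -5 18 [308.6 213.5]
socket pred 5 18 [320.8 213.5]
rows 296 [(196, -17), (197, -33), (198, -38), (199, -20), (205, 13), (206, 22), (207, 20), (227, -21), (228, -47), (229, -53), (230, -27), (234, 19), (235, 21), (236, 13), (239, 15), (240, 21), (242, -14), (243, -31), (244, -22), (270, -13), (271, -14), (275, 13), (276, 14)]
rows 333 [(193, -18), (194, -25), (195, -32), (196, -32), (197, -22), (199, 14), (200, 19), (205, 13), (206, 23), (207, 22), (227, -21), (228, -47), (229, -53), (230, -27), (235, 12), (236, 15), (237, 15), (238, 17), (239, 21), (240, 19), (242, -20), (243, -18)]
cols 208 [(279, -15), (280, -27), (281, -36), (282, -36), (283, -19), (284, 12), (285, 35), (286, 33), (287, 17), (343, -24), (344, -31), (345, -23)]
cols 215 [(275, -33), (284, 25), (285, 47), (286, 45), (287, 25), (307, -23), (308, -43), (309, -50), (310, -37), (311, -17), (318, 13), (319, 34), (320, 51), (321, 47), (322, 27), (342, -15), (343, -36), (344, -48), (345, -30), (347, 15)]
```

Emit:
{"method": "servo_tool", "body": {
  "deltas": [
    [[0,-1,-20,0],[0,-1,-40,0],[0,-1,-53,0],[0,-1,-58,0],[0,-1,-62,0],[0,-1,-66,0],[0,-1,-68,0],[0,-1,-68,0]]
  ]
}}

```text
time: 16.45
tcp_pos: [0.5246, -0.1001, 0.2928]
orientation: [180.0, 0.0, 120.0]
wrist_force: [0.3, 0.4, -1.5]
width: 0.0137
finger_force: 40.0
```

Emit:
{"method": "servo_tool", "body": {
  "deltas": [
    [[0,0,-3,0],[0,0,-6,0],[0,0,-8,0],[0,0,-10,0],[0,0,-10,0]]
  ]
}}

```text
time: 17.08
tcp_pos: [0.5246, -0.1001, 0.2828]
orientation: [180.0, 0.0, 120.0]
wrist_force: [-0.4, 0.2, -0.9]
width: 0.0139
finger_force: 40.0
```

Emit:
{"method": "servo_tool", "body": {
  "deltas": [
    [[0,0,-3,0],[0,0,-6,0],[0,0,-8,0],[0,0,-10,0],[0,0,-11,0],[0,0,-11,0]]
  ]
}}

```text
time: 17.82
tcp_pos: [0.5247, -0.1001, 0.2725]
orientation: [180.0, 0.0, 120.0]
wrist_force: [-1.6, 0.1, 6.5]
width: 0.0135
finger_force: 40.0
```

Emit:
{"method": "servo_tool", "body": {
  "deltas": [
    [[0,0,-1,0],[0,0,-2,0],[0,0,-3,0],[0,0,-3,0],[0,0,-3,0]]
  ],
  "squeeze": 55
}}

```text
time: 18.45
tcp_pos: [0.5247, -0.1001, 0.2706]
orientation: [179.9, 0.1, 120.0]
wrist_force: [-3.1, 1.0, 9.2]
width: 0.0138
finger_force: 55.0
```

Emit:
{"method": "servo_tool", "body": {
  "deltas": [
    [[0,0,-1,0],[0,0,-2,0],[0,0,-2,0],[0,0,-2,0]]
  ]
}}

```text
time: 18.95
tcp_pos: [0.5246, -0.1001, 0.2706]
orientation: [179.9, 0.1, 120.0]
wrist_force: [-7.5, 2.6, 18.1]
width: 0.0136
finger_force: 55.0
```

```bash
python3 - <<'E'
from h import *
for _ in range(2):
    s=robot.get_state();print(s['time'],s['tcp_pos'],s['orientation'],s['width'],s['wrist_force'],s['finger_force'])
    im=robot.read_camera('wrist')
a=robot.read_camera('scene')
cv2.imwrite('pics/end.png',np.hstack([im[120:420,170:570],cv2.resize(a[190:310,240:400],(400,300))]))
for r in robot.spot_point('scene','capsule')[:4]: print(np.round(r['location']),at_z('scene',r['location'],.041).round(3))
E
```

```text
18.95 [ 0.52458002 -0.10006681  0.27058876] [1.79927896e+02 8.96498302e-02 1.19972494e+02] 0.01362322435498634 [-7.53224249  2.59026602 18.08301546] 55.009594559669495
19.0 [ 0.5245776  -0.10006218  0.2705857 ] [1.79928534e+02 9.01189215e-02 1.19972631e+02] 0.013665452982344953 [-7.2197824   1.93599054 17.15091719] 55.00969648361206
[119. 259.] [ 0.502 -0.449  0.041]
[195. 222.] [ 0.388 -0.286  0.041]
[216. 237.] [ 0.465 -0.246  0.041]
[128. 235.] [ 0.407 -0.436  0.041]
```

View pics/end.png

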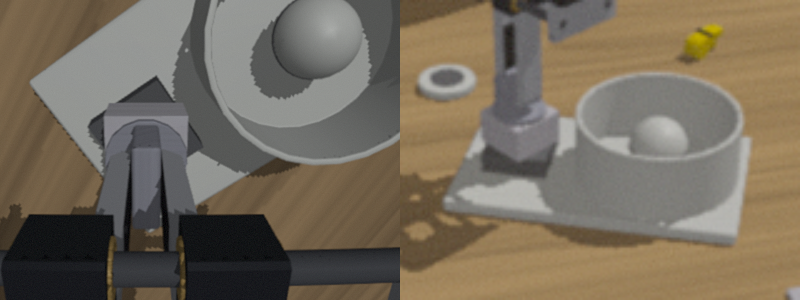

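The flange is flush and hits a hard stop: z stays fixed while the push rises to 18 N, and TCP z puts the flange at 60 mm. The capsule is on the drum floor. I'm handing it in.

```bash
python3 -c "
from cell import robot
print(robot.finish_job())"
```

```text
the job is handed in; nothing more can be done
None
```

I handed the job in at about 19 s: the white capsule rests on the drum floor, released. The key is meshed in the socket, flange flush, and the gripper still holds it pressed down at about 18 N; the judge's verdict was not shown.

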